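# Complete the spice caddy and lift it level

### The arm

A 6-joint arm with a two-finger parallel gripper is mounted at the origin on a cart in front of the work surface, level with it; the furniture and walls round the work are solid. World frame = base frame: x ahead of the robot, y to its left, z up, the work surface at z = 0. Lengths are in mm, angles in rad, forces in N, time in s.
With the tool pointing down it reaches from about 275 to 825 mm from the base axis. Payload 5.2 kg.
Tool frame: the origin (TCP) lies on the centre line of the jaws, within the pads' length; the fingertips stand 17 mm ahead of it and the grasp point (between the pads) lies 2 mm behind it; z points along the fingers, y is the line along which they close (so a half turn about z gives the same grasp; the last joint's range is limited). The gripper opens to 93 mm and grips with 3 to 60 N. Pads are 15 mm wide; open, the fingers measure 128 mm over their backs; the gripper's body (75 mm by 188 mm) begins 65 mm behind the grasp point.
Start: joints at [0.983, 0.259, 1.535, -0, 1.348, -0.203], TCP at [206.435, 509.794, 235.653] pointing down, gripper open.
Joint ranges: [-3.14, 3.14], [-0.91, 2.08], [0.19, 2.58], [-1.22, 4.36], [0.22, 2.71], [-3.12, 3.12]. Speed limits (rad/s): [2.57, 2.57, 3.14, 3.14, 3.14, 3.14].

### API

Orientations are given as a rotation vector (axis times angle).
In Python, from workcell import env gives the robot as it stands. The module is installed in compiled form; this text tells all that it offers.
- The arm moves only by the tool carry_out, never from a script. Its argument "targets" is a list of rows, each an object of numbers: "gripper": the opening, from -1 (shut) to 1 (fully open); "dx", "dy", "dz": the shift along the tool's x, y, z scaled (see below); "spin": the turn about the tool's z scaled (see below). In form: [{"gripper": .., "dx": .., "dy": .., "dz": .., "spin": ..}, ...]. A call has 1 to 8 rows; each row shifts and turns the commanded pose from where the row before left it, along the tool's axes as they then stand; what a row does not reach is not made up. The controller multiplies each number of a shift by 0.03 m and each number of a turn by 5 degrees. A row lasts 1/12 s, in which the tool goes at most 41.7 mm and 7.16 degrees, less where a joint would pass 70% of its speed; a pose out of reach is approached as far as the arm can. A call with a number of a shift or a turn outside -1 to 1 is refused whole. A call with a gripper value outside its range is refused whole. The fingers move at their own pace and stop on an object; "newtons" is the grip in N (left out, the last holds). Time passes only in rows, so rows that do not move let the fingers close. It gives the time, the measured TCP pose, the force, the opening and the grip force at its end, in the units of the state.
- env.get_state(): the state, without advancing time (a new reading comes with each control period).
- env.grab_frame(name): name is "scene" or "top"; returns a dict with "frame" (384x512x3 uint8, red, green, blue), "vertical_fov" (degrees; the focal length in pixels is half the picture's height over the tangent of half this angle, whatever the lens; pixels are square), "cx", "cy" (the principal point, pixels), "extrinsics" (4x4, takes a point from world to camera coordinates). Camera axes: x right, y up, looking along -z (the intrinsics and any distortion apply to the point x, -y, -z); pixel columns grow to the right and rows downward; lengths in mm; the calibration is good to about 2 mm. A picture is of the moment at which its call begins. There is no depth.
- env.finish_job(): hands the job in; it is judged then, once.
The state is a dict: "clock": time; "joint_pos": joint angles; "qvel": joint speeds; "effort": joint torques, N m; "ee_pos": TCP position; "tcp_rot": TCP orientation; "contact_force": force on the tool from outside, world axes, zero at the start; "ft_torque": the same for the moment, N m; "width": finger opening in mm; "finger_force": force on a finger pad.
Only numpy, scipy, OpenCV 4.12 (cv2) and the standard library are available. Lean on these libraries where they do the work, as an engineer would, in place of code of your own. Each camera call takes 0.05 s, during which the arm holds its last target. There are 200 camera calls.

### The job

The table caddy goes out with one green-capped and one brown-capped spice jar, but only one of its two cups is filled: stand a jar of the missing kind fully down in the empty cup. Then take the caddy by its folding handle and lift it upright and level, straight up from where it stands, its underside about 10 cm clear of the worktop, with both jars in it. Keep holding it there steadily, and finish while holding it; leave the other jars and everything else standing where they are.

Things in the scene. Friction and masses are not known exactly. Their poses are not given: they have to be found in the camera images.
- caddy: wooden board 96 x 234 x 12 mm (x, y, z) with two steel cups and at each end (y = +-108 mm) a 105 mm high steel strap that carries the folding handle; loose, 0.38 kg. Origin: centre of its underside; z up; y from cup b to cup a; -x is the side towards the robot, on which the handle lies at the start. Close the fingers along its x when handling a jar in a cup: nothing stands beside the jars there
- caddy_well_a (a point): floor centre of cup a, 12 mm above the caddy's underside, at y = +56 mm of the caddy. A cup is a tube 37 mm tall, 55 mm inside diameter, flaring to 63 mm at its mouth. A seated jar's origin lies within 6 mm of this point
- caddy_well_b (a point): floor centre of cup b, at y = -56 mm of the caddy, else like cup a
- caddy_handle (a joint): angle of the folding handle, rad: 0 = upright over the caddy; +1.5 (its stop; it rests there at the start) = folded to the caddy's -x side, lying level just above strap height. It turns freely about an axis along the caddy's y at x = 0, 105 mm above the caddy's underside, and falls over if let go. At every angle it passes clear of seated jars
- caddy_grip (a point): centre of the handle's grip: a dark wooden sleeve, 16 mm thick and 100 mm long, along the caddy's y, 120 mm from the handle's axis; it turns on the handle's wire, so the gripper need not tilt while it raises the handle in its arc. Pinch it at its middle from above, fingers closing across it. The loaded caddy (about 0.6 kg) hangs from it and levels itself
- green_1: spice jar no. 1 with a green cap: upright cylinder, 46 mm diameter, 105 mm tall (cap: top 20 mm), about 0.11 kg. Origin: centre of its underside, z up. Grip it from above round cap and shoulder (60 to 105 mm above its underside), any yaw. It stands in one of the caddy's cups or on the flat wooden board left of the caddy
- green_2: spice jar no. 2 with a green cap: upright cylinder, 46 mm diameter, 105 mm tall (cap: top 20 mm), about 0.11 kg. Origin: centre of its underside, z up. Grip it from above round cap and shoulder (60 to 105 mm above its underside), any yaw. It stands in one of the caddy's cups or on the flat wooden board left of the caddy
- brown_1: spice jar no. 1 with a brown cap: upright cylinder, 44 mm diameter, 105 mm tall (cap: top 20 mm), about 0.11 kg. Origin: centre of its underside, z up. Grip it from above round cap and shoulder (60 to 105 mm above its underside), any yaw. It stands in one of the caddy's cups or on the flat wooden board left of the caddy
- brown_2: spice jar no. 2 with a brown cap: upright cylinder, 44 mm diameter, 105 mm tall (cap: top 20 mm), about 0.11 kg. Origin: centre of its underside, z up. Grip it from above round cap and shoulder (60 to 105 mm above its underside), any yaw. It stands in one of the caddy's cups or on the flat wooden board left of the caddy
- board: fixed flat wooden board 160 x 420 x 12 mm (x, y, z) lying on the worktop left of the caddy; three spice jars stand on it. Origin: centre of its underside
- can_1: a full drinks can, 66 mm diameter, 115 mm tall, standing at the back right of the sealing machine; origin at the centre of its underside. Leave alone
- can_2: a second such can beside it. Leave alone
- mug: white mug 80 mm wide, 91 mm tall, at the back left; origin at its underside. Leave alone
- tamper: tamper with a turned wooden handle, 58 mm diameter, 95 mm tall, at the back left by the machine; origin at the centre of its underside. Leave alone
- timer: cream kitchen timer 66 x 66 x 44 mm with a dark dial, at the back right in front of the microwave; origin at its underside. Leave alone
There are look-alikes about, which are no part of the job. What is shaped like the brown_2 but orange is not meant. What is shaped like the brown_1 but turquoise is not meant.

How it is judged (in metres and radians):
On the way, in this order (a step that is already met when the one before it is completed fails the run):
1. one green-capped and one brown-capped jar stand fully down in the caddy's cups, caddy still on the worktop (((distance between green_1 and caddy_well_a below 0.012 m or distance between green_1 and caddy_well_b below 0.012 m) or (distance between green_2 and caddy_well_a below 0.012 m or distance between green_2 and caddy_well_b below 0.012 m)) and ((distance between brown_1 and caddy_well_a below 0.012 m or distance between brown_1 and caddy_well_b below 0.012 m) or (distance between brown_2 and caddy_well_a below 0.012 m or distance between brown_2 and caddy_well_b below 0.012 m)) and height (world z) of caddy below 0.012 m), for 0.2 s.
2. the caddy hangs level from the fingers, its underside 60 to 170 mm above the worktop (height (world z) of caddy between 0.06 and 0.17 m and angle between caddy's own z axis and vertical below 0.1 rad and contact force between the fingers and caddy above 1 N), for 0.5 s.
At the end, for the whole second after the job is handed in: Fingers hold caddy, underside 60 to 170 mm above the worktop, in front of the machine (x under 0.62), no bystander carrying it, tilt under 0.1 rad, at rest (0.03 m/s, 0.2 rad/s); a jar of each colour within 12 mm of a cup floor's centre; other jars upright within 30 mm of their start (all of step 2 and ((distance between green_1 and caddy_well_a below 0.012 m or distance between green_1 and caddy_well_b below 0.012 m) or (distance between green_2 and caddy_well_a below 0.012 m or distance between green_2 and caddy_well_b below 0.012 m)) and ((distance between brown_1 and caddy_well_a below 0.012 m or distance between brown_1 and caddy_well_b below 0.012 m) or (distance between brown_2 and caddy_well_a below 0.012 m or distance between brown_2 and caddy_well_b below 0.012 m)) and world x of caddy below 0.62 m and contact force between caddy and can_1 below 0.2 N and contact force between caddy and can_2 below 0.2 N and contact force between caddy and mug below 0.2 N and contact force between caddy and tamper below 0.2 N and contact force between caddy and timer below 0.2 N and linear speed of caddy below 0.03 m/s and angular speed of caddy below 0.2 rad/s and ((distance between green_1 and caddy_well_a below 0.012 m or distance between green_1 and caddy_well_b below 0.012 m) or (distance of green_1 from where it was at the start of the episode below 0.03 m and angle between green_1's own z axis and vertical below 0.1 rad)) and ((distance between green_2 and caddy_well_a below 0.012 m or distance between green_2 and caddy_well_b below 0.012 m) or (distance of green_2 from where it was at the start of the episode below 0.03 m and angle between green_2's own z axis and vertical below 0.1 rad)) and ((distance between brown_1 and caddy_well_a below 0.012 m or distance between brown_1 and caddy_well_b below 0.012 m) or (distance of brown_1 from where it was at the start of the episode below 0.03 m and angle between brown_1's own z axis and vertical below 0.1 rad)) and ((distance between brown_2 and caddy_well_a below 0.012 m or distance between brown_2 and caddy_well_b below 0.012 m) or (distance of brown_2 from where it was at the start of the episode below 0.03 m and angle between brown_2's own z axis and vertical below 0.1 rad))); the arm keeps its last pose, push and grip.
It fails at once if the caddy is tipped by more than 0.35 rad (angle between caddy's own z axis and vertical above 0.35 rad).
It fails at once if a spice jar is tipped over (angle between any of green_1, green_2, brown_1, brown_2's own z axis and vertical above 0.6 rad).
It fails at once if a can, the mug, the tamper or the timer is moved by more than 30 mm (distance of any of can_1, can_2, mug, tamper, timer from where it was at the start of the episode above 0.03 m).
It also fails if it takes over 67 s, if anything falls off the work surface, if the arm or the gripper's body presses on something with over 40 N, if the wrist force passes 120 N, or if a joint passes its speed limit or range.

## Working session

There is one attempt and no reset: what is moved stays moved. The work goes in short steps, Python scripts to look and compute and a tool call to move; the robot and the scene stay as the last step left them, time stands still between calls to the robot, and variables do not carry over. Pictures are saved under pics/ and viewed, at most 10 in all, crops included, and the job is handed in when it is done.

Besides the shell and the picture viewer there is one more tool, called after "Call:" as a command line: name --argument value ..., lists and objects as JSON in quotes. carry_out: Moves the arm, as the interface text tells. Shifts and turns lie within -1 to 1; 1 stands for 0.03 m of shift or 5 degrees of turn. Its arguments: {"type":"object","properties":{"targets":{"type":"array","items":{"type":"object","properties":{"gripper":{"type":"number"},"dx":{"type":"number"},"dy":{"type":"number"},"dz":{"type":"number"},"spin":{"type":"number"}}}},"newtons":{"type":"number"}},"required":["targets"]}

```bash
mkdir -p pics; cat > h.py <<'E'
import numpy as np, cv2, pickle
from workcell import env
def snap(name,fn):
    f=env.grab_frame(name); cv2.imwrite(f'pics/{fn}.png',cv2.cvtColor(f['frame'],cv2.COLOR_RGB2BGR)); pickle.dump(f,open(f'pics/{fn}.pkl','wb')); return f
def load(fn): return pickle.load(open(f'pics/{fn}.pkl','rb'))
def foc(f): return 192/np.tan(np.radians(f['vertical_fov'])/2)
def px2w(f,u,v,z):
    T=np.array(f['extrinsics']);R,t=T[:3,:3],T[:3,3];F=foc(f)
    d=R.T@np.array([(u-f['cx'])/F,-(v-f['cy'])/F,-1]);c=-R.T@t
    return c+d*(z-c[2])/d[2]
def w2px(f,p):
    T=np.array(f['extrinsics']);q=T[:3,:3]@np.array(p)+T[:3,3];F=foc(f)
    return f['cx']+F*q[0]/-q[2], f['cy']-F*q[1]/-q[2]
E
python3 - <<'E'
from h import *
a=snap('top','t0');b=snap('scene','s0')
for f in(a,b):print({k:v for k,v in f.items() if k!='frame'})
im=[cv2.imread(f'pics/{n}.png') for n in('t0','s0')]
cv2.imwrite('pics/t0b.png',cv2.resize(im[0],(800,600),interpolation=cv2.INTER_CUBIC));cv2.imwrite('pics/s0b.png',cv2.resize(im[1],(800,600),interpolation=cv2.INTER_CUBIC))
print(env.get_state())
E
```

```text
{'vertical_fov': 50.749314028131586, 'cx': 255.28132418601737, 'cy': 195.89171320686395, 'extrinsics': array([[-2.27755788e-03, -9.99930663e-01,  1.15534575e-02,
         3.00881742e+01],
       [ 9.97296518e-01, -1.42268318e-03,  7.34685708e-02,
        -5.83722023e+02],
       [-7.34470398e-02,  1.16895518e-02,  9.97230609e-01,
        -1.33607231e+03],
       [ 0.00000000e+00,  0.00000000e+00,  0.00000000e+00,
         1.00000000e+00]])}
{'vertical_fov': 53.13670836458732, 'cx': 260.4877622931242, 'cy': 194.1878114322152, 'extrinsics': array([[ 7.18759230e-01, -6.95087043e-01,  1.54651521e-02,
        -3.92153164e+02],
       [ 5.18200291e-01,  5.50412912e-01,  6.54609873e-01,
        -4.33724047e+02],
       [-4.63523060e-01, -4.62492842e-01,  7.55808669e-01,
        -1.02526657e+03],
       [ 0.00000000e+00,  0.00000000e+00,  0.00000000e+00,
         1.00000000e+00]])}
{'clock': 0.1, 'joint_pos': array([ 9.83251986e-01,  2.59228171e-01,  1.53598738e+00, -4.09728986e-06,
        1.34803217e+00, -2.02819439e-01]), 'qvel': array([ 6.75023903e-04, -4.22140551e-03, -3.97427783e-03,  6.98117082e-04,
        3.18065757e-09, -5.51741938e-04]), 'effort': array([ 2.42866256e-03, -4.38215840e+01, -2.84642136e+01,  7.19282194e-02,
        3.62921285e-02, -3.85387159e-05]), 'ee_pos': array([206.1324074 , 509.38826612, 234.91790453]), 'tcp_rot': array([-6.00481668e-01, -3.08302458e+00,  2.40132636e-03]), 'contact_force': array([-0.68210702, -0.06226825, -0.1111604 ]), 'ft_torque': array([-0.03258679,  0.01254433,  0.05178235]), 'finger_force': 0.0, 'width': 92.81855580842243}
```

View pics/t0b.png

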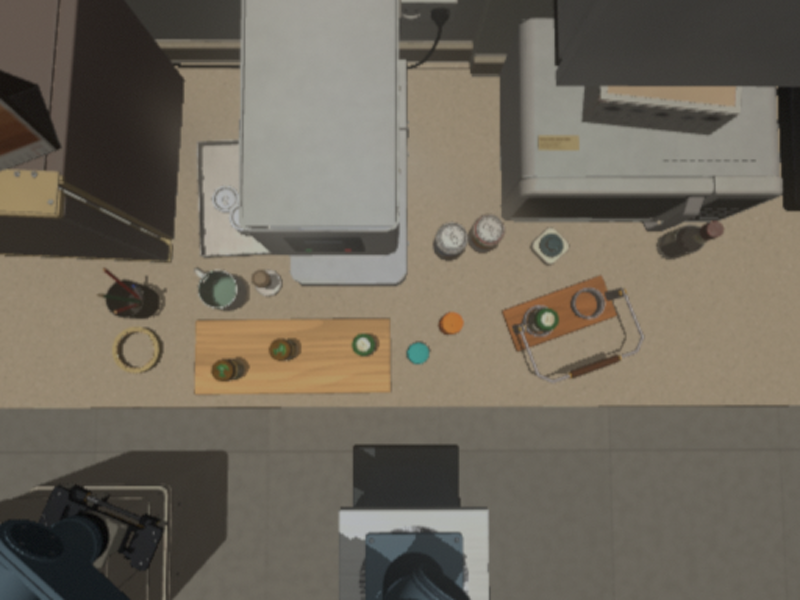

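View pics/s0b.png

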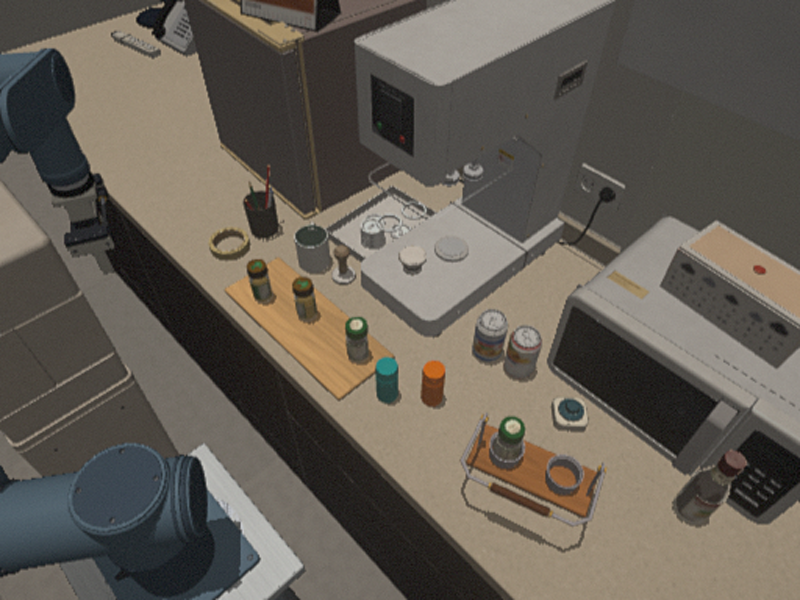

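The top view shows the brown jars at about (224,370) and (282,349) of the enlarged picture. A green jar stands in cup a at (543,319), and cup b at (588,303) is empty. I'll enlarge both areas to measure them.

```bash
python3 - <<'E'
from h import *
a=cv2.imread('pics/t0.png')
c1=cv2.resize(a[170:250,310:420],(770,560),interpolation=cv2.INTER_CUBIC)
cv2.imwrite('pics/c1.png',c1)
c2=cv2.resize(a[195:255,120:220],(800,480),interpolation=cv2.INTER_CUBIC)
cv2.imwrite('pics/c2.png',c2)
E
```

```text
(no output)
```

View pics/c1.png

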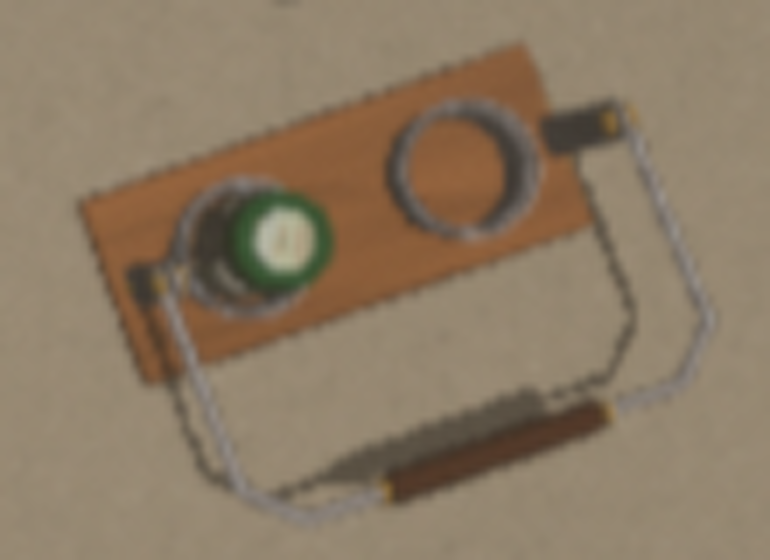

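View pics/c2.png

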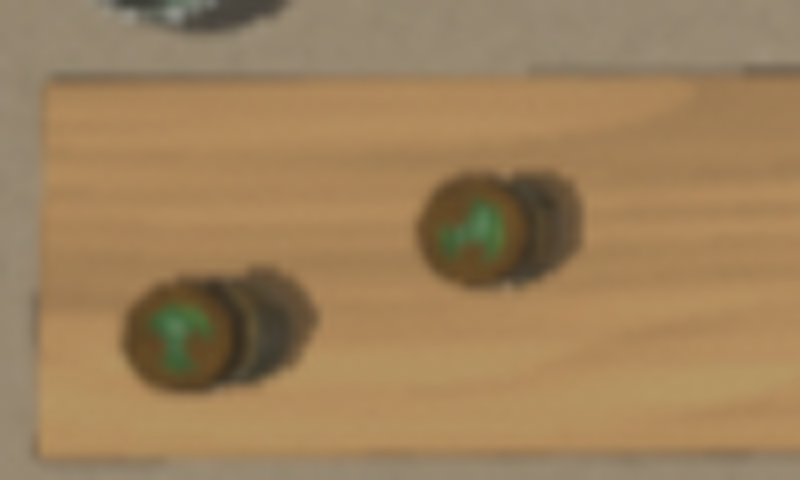

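Crop c1: cup b's mouth is centred at (464,168), the green cap at (281,243), the board corners are at (80,200), (523,42) and (148,383), and the grip runs from (388,490) to (608,412). Crop c2: the brown caps are at (183,335) and (475,230).

```bash
python3 - <<'E'
from h import *
f=load('t0')
A=lambda x,y,z:px2w(f,310+(x+.5)/7-.5,170+(y+.5)/7-.5,z)
B=lambda x,y,z:px2w(f,120+(x+.5)/8-.5,195+(y+.5)/8-.5,z)
np.set_printoptions(precision=1,suppress=True)
P=dict(c1=A(80,200,12),c2=A(523,42,12),c3=A(148,383,12),c4=A(592,218,12),cupb=A(464,168,49),green=A(281,243,117),g1=A(388,490,113),g2=A(608,412,113),hingeA=A(165,283,105),hingeB=A(624,112,105))
P.update(brL=B(183,335,117),brR=B(475,230,117),bd1=B(45,77,12),bd2=B(38,457,12))
for k in P:print(k,P[k])
print(np.linalg.norm(P['c1']-P['c2']),np.linalg.norm(P['c1']-P['c3']),np.linalg.norm(P['g1']-P['g2']),np.linalg.norm(P['bd1']-P['bd2']))
c=(P['c1']+P['c2']+P['c3']+P['c4'])/4;print('ctr',c,(P['g1']+P['g2'])/2)
d=P['c1']-P['c2']+P['c3']-P['c4'];print('y dir yaw',np.degrees(np.arctan2(-d[0],d[1])))
d=P['g1']-P['g2'];print('y dir yaw',np.degrees(np.arctan2(-d[0],d[1])))
d=P['hingeA']-P['hingeB'];print(np.degrees(np.arctan2(-d[0],d[1])),(P['hingeA']+P['hingeB'])/2)
from scipy.spatial.transform import Rotation as R
print(R.from_rotvec(env.get_state()['tcp_rot']).as_matrix())
# scene check
s=load('s0')
for k in('brL','brR','green','cupb'):u=w2px(s,P[k]);print(k,[x*800/512 for x in u])
E
```

```text
c1 [ 576.5 -193.3   12. ]
c2 [ 653.1 -410.1   12. ]
c3 [ 488.3 -224.8   12. ]
c4 [ 567.4 -441.4   12. ]
cupb [ 588.8 -368.3   49. ]
green [ 550.1 -264.4  117. ]
g1 [ 440.3 -311.   113. ]
g2 [ 474.6 -410.1  113. ]
hingeA [ 532.8 -214.8  105. ]
hingeB [ 609.7 -424.   105. ]
brL [451.9 378.4 117. ]
brR [492.  266.5 117. ]
bd1 [557.1 465.9  12. ]
bd2 [398.8 465.5  12. ]
229.90948438262197 93.70178462956171 104.9137191295064 158.3576470762672
ctr [ 571.3 -317.4   12. ] [ 457.4 -360.5  113. ]
y dir yaw 19.772643884847863
y dir yaw 19.094989856300217
20.186527062427473 [ 571.2 -319.4  105. ]
[[-0.9  0.4 -0. ]
 [ 0.4  0.9 -0. ]
 [ 0.  -0.  -1. ]]
brL [np.float64(257.8347296627589), np.float64(264.69613621326937)]
brR [np.float64(303.6347189962158), np.float64(282.68368088613914)]
green [np.float64(512.9228855665497), np.float64(425.5018292728618)]
cupb [np.float64(565.3019872372033), np.float64(467.97294856589957)]
```

Call:
carry_out --targets '[{"spin":1,"gripper":1},{"spin":1,"gripper":1},{"spin":1,"gripper":1},{"spin":1,"gripper":1},{"spin":1,"gripper":1},{"spin":1,"gripper":1},{"spin":1,"gripper":1},{"spin":1,"gripper":1}]' --newtons 20

```text
validation failed for argument at $.ta...
```

Call:
carry_out --targets '[{"spin":0.84,"gripper":1},{"spin":0.84,"gripper":1},{"spin":0,"gripper":1},{"spin":0,"gripper":1}]'

```text
validation failed for argument at $.ta...
```

```bash
cat >> h.py <<'E'
from scipy.spatial.transform import Rotation as Ro
def to(p):
    s=env.get_state();M=Ro.from_rotvec(s['tcp_rot']).as_matrix()
    print('t',s['clock'],'pos',s['ee_pos'].round(1),'yaw_y',np.degrees(np.arctan2(M[1,1],M[0,1])).round(2),'w',round(s['width'],1),'ff',round(s['finger_force'],1),'F',s['contact_force'].round(1),'units',(M.T@(np.array(p)-s['ee_pos'])/30).round(2),'q',s['joint_pos'].round(2))
E
python3 -c "
from h import *
to([492,266.5,235])"
```

```text
t 0.1 pos [206.1 509.4 234.9] yaw_y 67.96 w 92.8 ff 0.0 F [-0.7 -0.1 -0.1] units [-11.87  -3.93  -0.  ] q [ 0.98  0.26  1.54 -0.    1.35 -0.2 ]
```

Call:
carry_out --targets '[{"dx":0,"dy":0,"dz":0,"spin":1,"gripper":1},{"dx":0,"dy":0,"dz":0,"spin":1,"gripper":1},{"dx":0,"dy":0,"dz":0,"spin":1,"gripper":1},{"dx":0,"dy":0,"dz":0,"spin":1,"gripper":1},{"dx":0,"dy":0,"dz":0,"spin":1,"gripper":1},{"dx":0,"dy":0,"dz":0,"spin":1,"gripper":1},{"dx":0,"dy":0,"dz":0,"spin":1,"gripper":1},{"dx":0,"dy":0,"dz":0,"spin":1,"gripper":1}]' --newtons 20

```text
clock: 0.77
ee_pos: [206.3, 509.5, 235.1]
tcp_rot: [-1.625, -2.689, 0.002]
contact_force: [-0.6, 0.9, -0.4]
width: 93.2
finger_force: 0.0
```

Call:
carry_out --targets '[{"dx":0,"dy":0,"dz":0,"spin":0.84,"gripper":1},{"dx":0,"dy":0,"dz":0,"spin":0.84,"gripper":1},{"dx":0,"dy":0,"dz":0,"spin":0,"gripper":1},{"dx":0,"dy":0,"dz":0,"spin":0,"gripper":1}]'

```text
clock: 1.1
ee_pos: [206.3, 509.6, 235.3]
tcp_rot: [1.809, 2.568, -0.001]
contact_force: [-0.3, -0.0, 0.2]
width: 92.9
finger_force: 0.0
```

```bash
python3 -c "
from h import *
to([492,266.5,235])"
```

```text
t 1.1 pos [206.3 509.6 235.3] yaw_y 19.68 w 92.9 ff 0.0 F [-0.3 -0.   0.2] units [-1.084e+01  6.240e+00  1.000e-02] q [ 0.98  0.26  1.54 -0.    1.35  0.64]
```

Call:
carry_out --targets '[{"dx":-0.9,"dy":0.52,"dz":0,"spin":0,"gripper":1},{"dx":-0.9,"dy":0.52,"dz":0,"spin":0,"gripper":1},{"dx":-0.9,"dy":0.52,"dz":0,"spin":0,"gripper":1},{"dx":-0.9,"dy":0.52,"dz":0,"spin":0,"gripper":1},{"dx":-0.9,"dy":0.52,"dz":0,"spin":0,"gripper":1},{"dx":-0.9,"dy":0.52,"dz":0,"spin":0,"gripper":1},{"dx":-0.9,"dy":0.52,"dz":0,"spin":0,"gripper":1},{"dx":-0.9,"dy":0.52,"dz":0,"spin":0,"gripper":1}]'

```text
clock: 1.77
ee_pos: [397.2, 346.8, 235.6]
tcp_rot: [-1.809, -2.569, 0.0]
contact_force: [0.2, 0.4, 0.2]
width: 93.0
finger_force: 0.0
```

Call:
carry_out --targets '[{"dx":-0.9,"dy":0.52,"dz":0,"spin":0,"gripper":1},{"dx":-0.9,"dy":0.52,"dz":0,"spin":0,"gripper":1},{"dx":-0.9,"dy":0.52,"dz":0,"spin":0,"gripper":1},{"dx":-0.9,"dy":0.52,"dz":0,"spin":0,"gripper":1},{"dx":0,"dy":0,"dz":0,"spin":0,"gripper":1},{"dx":0,"dy":0,"dz":0,"spin":0,"gripper":1},{"dx":0,"dy":0,"dz":0,"spin":0,"gripper":1}]'

```text
clock: 2.35
ee_pos: [490.8, 267.2, 235.3]
tcp_rot: [-1.811, -2.566, 0.001]
contact_force: [0.3, 0.6, 0.6]
width: 92.8
finger_force: 0.0
```

```bash
python3 -c "
from h import *
to([492,266.5,98])"
```

```text
t 2.35 pos [490.8 267.2 235.3] yaw_y 19.58 w 92.8 ff 0.0 F [0.3 0.6 0.6] units [-0.04  0.04  4.58] q [ 0.3   0.28  1.51  0.    1.35 -0.04]
```

Call:
carry_out --targets '[{"dx":-0.04,"dy":0.04,"dz":0.8,"spin":0,"gripper":1},{"dx":0,"dy":0,"dz":0.8,"spin":0,"gripper":1},{"dx":0,"dy":0,"dz":0.8,"spin":0,"gripper":1},{"dx":0,"dy":0,"dz":0.8,"spin":0,"gripper":1},{"dx":0,"dy":0,"dz":0.8,"spin":0,"gripper":1},{"dx":0,"dy":0,"dz":0.7,"spin":0,"gripper":1},{"dx":0,"dy":0,"dz":0,"spin":0,"gripper":1}]'

```text
clock: 2.93
ee_pos: [488.6, 266.7, 90.7]
tcp_rot: [-1.805, -2.565, 0.01]
contact_force: [-0.7, 0.1, -0.4]
width: 93.3
finger_force: 0.0
```

Call:
carry_out --targets '[{"dx":0,"dy":0,"dz":0,"spin":0,"gripper":-1},{"dx":0,"dy":0,"dz":0,"spin":0,"gripper":-1},{"dx":0,"dy":0,"dz":0,"spin":0,"gripper":-1},{"dx":0,"dy":0,"dz":0,"spin":0,"gripper":-1},{"dx":0,"dy":0,"dz":0,"spin":0,"gripper":-1},{"dx":0,"dy":0,"dz":0,"spin":0,"gripper":-1},{"dx":0,"dy":0,"dz":0,"spin":0,"gripper":-1},{"dx":0,"dy":0,"dz":0,"spin":0,"gripper":-1}]' --newtons 20

```text
clock: 3.6
ee_pos: [492.8, 266.3, 94.9]
tcp_rot: [1.812, 2.566, 0.0]
contact_force: [0.2, 0.1, -1.6]
width: 44.3
finger_force: 6.9
```

```bash
python3 -c "
from h import *
to([589.3,-369.5,246])"
```

```text
t 3.6 pos [492.8 266.3  94.9] yaw_y 19.55 w 44.3 ff 6.9 F [ 0.2  0.1 -1.6] units [-21.05  -4.06  -5.04] q [ 0.3   0.41  1.69 -0.    1.04 -0.04]
```

Call:
carry_out --targets '[{"dx":0,"dy":0,"dz":-0.5,"spin":0,"gripper":-1},{"dx":0,"dy":0,"dz":-0.8,"spin":0,"gripper":-1},{"dx":0,"dy":0,"dz":-0.8,"spin":0,"gripper":-1},{"dx":0,"dy":0,"dz":-0.8,"spin":0,"gripper":-1},{"dx":0,"dy":0,"dz":-0.8,"spin":0,"gripper":-1},{"dx":0,"dy":0,"dz":-0.8,"spin":0,"gripper":-1},{"dx":0,"dy":0,"dz":-0.5,"spin":0,"gripper":-1}]'

```text
clock: 4.18
ee_pos: [493.4, 266.5, 247.2]
tcp_rot: [1.811, 2.565, 0.003]
contact_force: [0.4, 0.5, -1.3]
width: 44.0
finger_force: 20.0
```

Call:
carry_out --targets '[{"dx":-0.5,"dy":-0.18,"dz":0,"spin":0,"gripper":-1},{"dx":-0.8,"dy":-0.29,"dz":0,"spin":0,"gripper":-1},{"dx":-0.8,"dy":-0.29,"dz":0,"spin":0,"gripper":-1},{"dx":-0.8,"dy":-0.29,"dz":0,"spin":0,"gripper":-1},{"dx":-0.8,"dy":-0.29,"dz":0,"spin":0,"gripper":-1},{"dx":-0.8,"dy":-0.29,"dz":0,"spin":0,"gripper":-1},{"dx":-0.8,"dy":-0.29,"dz":0,"spin":0,"gripper":-1},{"dx":-0.8,"dy":-0.29,"dz":0,"spin":0,"gripper":-1}]'

```text
clock: 4.85
ee_pos: [491.2, 70.5, 244.5]
tcp_rot: [-1.812, -2.566, 0.0]
contact_force: [-0.2, 0.7, -0.8]
width: 44.0
finger_force: 20.0
```

Call:
carry_out --targets '[{"dx":-0.8,"dy":-0.29,"dz":0,"spin":0,"gripper":-1},{"dx":-0.8,"dy":-0.29,"dz":0,"spin":0,"gripper":-1},{"dx":-0.8,"dy":-0.29,"dz":0,"spin":0,"gripper":-1},{"dx":-0.8,"dy":-0.29,"dz":0,"spin":0,"gripper":-1},{"dx":-0.8,"dy":-0.29,"dz":0,"spin":0,"gripper":-1},{"dx":-0.8,"dy":-0.29,"dz":0,"spin":0,"gripper":-1},{"dx":-0.8,"dy":-0.29,"dz":0,"spin":0,"gripper":-1},{"dx":-0.8,"dy":-0.29,"dz":0,"spin":0,"gripper":-1}]'

```text
clock: 5.52
ee_pos: [489.8, -133.7, 244.5]
tcp_rot: [-1.812, -2.566, 0.0]
contact_force: [0.3, 0.4, -0.2]
width: 44.1
finger_force: 20.0
```

Call:
carry_out --targets '[{"dx":-0.8,"dy":-0.29,"dz":0,"spin":0,"gripper":-1},{"dx":-0.8,"dy":-0.29,"dz":0,"spin":0,"gripper":-1},{"dx":-0.8,"dy":-0.29,"dz":0,"spin":0,"gripper":-1},{"dx":-0.8,"dy":-0.29,"dz":0,"spin":0,"gripper":-1},{"dx":-0.8,"dy":-0.29,"dz":0,"spin":0,"gripper":-1},{"dx":-0.8,"dy":-0.29,"dz":0,"spin":0,"gripper":-1},{"dx":0,"dy":0,"dz":0,"spin":0,"gripper":-1},{"dx":0,"dy":0,"dz":0,"spin":0,"gripper":-1}]'

```text
clock: 6.18
ee_pos: [488.8, -286.7, 244.0]
tcp_rot: [-1.814, -2.563, -0.0]
contact_force: [-0.2, -0.7, -0.7]
width: 44.2
finger_force: 20.0
```

```bash
python3 -c "
from h import *
to([589.3,-369.5,246])"
```

```text
t 6.1833 pos [ 488.8 -286.7  244. ] yaw_y 19.41 w 44.2 ff 20.0 F [-0.2 -0.7 -0.7] units [-3.72  2.24 -0.07] q [-0.73  0.28  1.48  0.    1.38 -1.07]
```

Call:
carry_out --targets '[{"dx":-0.62,"dy":0.37,"dz":0,"spin":0,"gripper":-1},{"dx":-0.62,"dy":0.37,"dz":0,"spin":0,"gripper":-1},{"dx":-0.62,"dy":0.37,"dz":0,"spin":0,"gripper":-1},{"dx":-0.62,"dy":0.37,"dz":0,"spin":0,"gripper":-1},{"dx":-0.62,"dy":0.37,"dz":0,"spin":0,"gripper":-1},{"dx":-0.62,"dy":0.39,"dz":0,"spin":0,"gripper":-1},{"dx":0,"dy":0,"dz":0,"spin":0,"gripper":-1}]'

```text
clock: 6.77
ee_pos: [592.1, -369.0, 243.3]
tcp_rot: [1.811, 2.567, 0.001]
contact_force: [-1.1, 0.9, -1.6]
width: 43.9
finger_force: 20.0
```

Call:
carry_out --targets '[{"dx":0,"dy":0,"dz":0.7,"spin":0,"gripper":-1},{"dx":0,"dy":0,"dz":0.7,"spin":0,"gripper":-1},{"dx":0,"dy":0,"dz":0.7,"spin":0,"gripper":-1},{"dx":0,"dy":0,"dz":0.7,"spin":0,"gripper":-1},{"dx":0,"dy":0,"dz":0.3,"spin":0,"gripper":-1},{"dx":0,"dy":0,"dz":0,"spin":0,"gripper":-1},{"dx":0,"dy":0,"dz":0,"spin":0,"gripper":-1}]'

```text
clock: 7.35
ee_pos: [589.9, -367.5, 151.9]
tcp_rot: [-1.811, -2.566, -0.0]
contact_force: [0.2, 0.0, -1.0]
width: 43.9
finger_force: 20.0
```

```bash
python3 - <<'E'
from h import *
to([589.3,-369.5,95])
s=snap('scene','s1');snap('top','t1')
a=cv2.imread('pics/s1.png')[240:345,280:400]
cv2.imwrite('pics/s1c.png',cv2.resize(a,None,fx=5.5,fy=5.5,interpolation=cv2.INTER_CUBIC))
E
```

```text
t 7.35 pos [ 589.9 -367.5  151.9] yaw_y 19.58 w 43.9 ff 20.0 F [ 0.2  0.  -1. ] units [-0.06 -0.04  1.9 ] q [-0.72  0.57  1.26  0.    1.31 -1.06]
```

View pics/s1c.png

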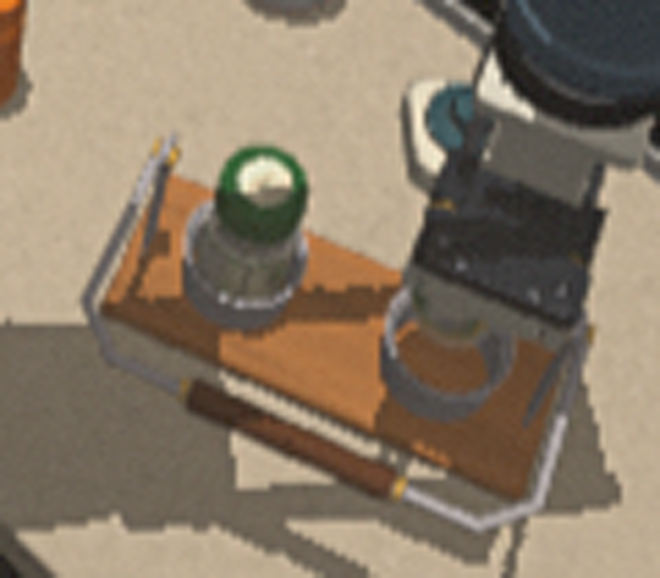

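The jar hangs above cup b. The cup mouth is at about (448,349) of the crop and the jar bottom at about (450,325). I'll check the mouth position in this view.

```bash
python3 - <<'E'
from h import *
f=load('s1');A=lambda x,y,z:px2w(f,280+(x+.5)/5.5-.5,240+(y+.5)/5.5-.5,z)
print('cupb mouth',A(448,349,49),'jarcap a',A(262,178,117))
for p in([589.9,-367.5,70],[589.3,-369.5,49]):
    u,v=w2px(f,p);print((u-280+.5)*5.5,(v-240+.5)*5.5)
E
```

```text
cupb mouth [ 578.5309926  -373.22062715   49.        ] jarcap a [ 548.83109179 -261.68737768  117.        ]
461.4624455228715 309.2003429252234
455.07645426345755 331.0426188197117
```

Call:
carry_out --targets '[{"dx":-0.08,"dy":-0.03,"dz":0.2,"spin":0,"gripper":-1},{"dx":0,"dy":0,"dz":0.3,"spin":0,"gripper":-1},{"dx":0,"dy":0,"dz":0.3,"spin":0,"gripper":-1},{"dx":0,"dy":0,"dz":0.3,"spin":0,"gripper":-1},{"dx":0,"dy":0,"dz":0.3,"spin":0,"gripper":-1},{"dx":0,"dy":0,"dz":0.2,"spin":0,"gripper":-1},{"dx":0,"dy":0,"dz":0,"spin":0,"gripper":-1},{"dx":0,"dy":0,"dz":0,"spin":0,"gripper":-1}]'

```text
clock: 8.12
ee_pos: [589.6, -370.6, 102.8]
tcp_rot: [-1.811, -2.565, -0.0]
contact_force: [0.2, 0.2, -1.2]
width: 43.7
finger_force: 20.0
```

```bash
python3 -c "
from h import *
to([590,-370,95])"
```

```text
t 8.1167 pos [ 589.6 -370.6  102.8] yaw_y 19.55 w 43.7 ff 20.0 F [ 0.2  0.2 -1.2] units [0.01 0.02 0.26] q [-0.72  0.62  1.31 -0.    1.22 -1.06]
```

Call:
carry_out --targets '[{"dx":0,"dy":0,"dz":0.1,"spin":0,"gripper":-1},{"dx":0,"dy":0,"dz":0.08,"spin":0,"gripper":-1},{"dx":0,"dy":0,"dz":0.05,"spin":0,"gripper":-1},{"dx":0,"dy":0,"dz":0,"spin":0,"gripper":-1},{"dx":0,"dy":0,"dz":0,"spin":0,"gripper":-1}]'

```text
clock: 8.53
ee_pos: [589.9, -370.8, 96.8]
tcp_rot: [1.812, 2.566, -0.0]
contact_force: [-0.2, 0.3, -1.6]
width: 43.7
finger_force: 20.0
```

```bash
python3 -c "
from h import *
to([590,-370,95])"
```

```text
t 8.5333 pos [ 589.9 -370.8   96.8] yaw_y 19.55 w 43.7 ff 20.0 F [-0.2  0.3 -1.6] units [0.03 0.01 0.06] q [-0.72  0.62  1.31  0.    1.2  -1.06]
```

Call:
carry_out --targets '[{"dx":0,"dy":0,"dz":0.05,"spin":0,"gripper":-1},{"dx":0,"dy":0,"dz":0,"spin":0,"gripper":-1},{"dx":0,"dy":0,"dz":0,"spin":0,"gripper":0.6},{"dx":0,"dy":0,"dz":0,"spin":0,"gripper":0.6},{"dx":0,"dy":0,"dz":0,"spin":0,"gripper":0.6},{"dx":0,"dy":0,"dz":0,"spin":0,"gripper":0.6}]'

```text
clock: 9.03
ee_pos: [590.0, -370.9, 95.5]
tcp_rot: [1.812, 2.566, -0.0]
contact_force: [0.6, -0.3, -0.7]
width: 65.6
finger_force: 0.0
```

Call:
carry_out --targets '[{"dx":0,"dy":0,"dz":-0.6,"spin":0,"gripper":0.6},{"dx":0,"dy":0,"dz":-0.8,"spin":0,"gripper":0.6},{"dx":0,"dy":0,"dz":-0.9,"spin":0,"gripper":0.6},{"dx":0,"dy":0,"dz":-0.9,"spin":0,"gripper":0.6},{"dx":0,"dy":0,"dz":-0.9,"spin":0,"gripper":0.6},{"dx":0,"dy":0,"dz":-0.9,"spin":0,"gripper":0.6}]'

```text
clock: 9.53
ee_pos: [589.8, -370.7, 246.8]
tcp_rot: [1.812, 2.566, 0.0]
contact_force: [-0.0, -0.3, -0.3]
width: 74.7
finger_force: 0.0
```

Call:
carry_out --targets '[{"dx":0,"dy":-1,"dz":0,"spin":0,"gripper":0},{"dx":0,"dy":-1,"dz":0,"spin":0,"gripper":0},{"dx":0,"dy":-1,"dz":0,"spin":0,"gripper":0},{"dx":0,"dy":-1,"dz":0,"spin":0,"gripper":0},{"dx":0,"dy":-1,"dz":0,"spin":0,"gripper":0},{"dx":0,"dy":-1,"dz":0,"spin":0,"gripper":0},{"dx":0,"dy":-1,"dz":0,"spin":0,"gripper":0},{"dx":0,"dy":-1,"dz":0,"spin":0,"gripper":0}]'

```text
clock: 10.2
ee_pos: [362.4, -451.4, 245.6]
tcp_rot: [1.811, 2.566, -0.0]
contact_force: [-0.5, -1.0, 0.4]
width: 46.6
finger_force: 0.0
```

```bash
python3 - <<'E'
from h import *
to([458,-359.5,113])
snap('scene','s2');snap('top','t2')
a=cv2.resize(cv2.imread('pics/t2.png')[170:250,310:420],None,fx=5,fy=5,interpolation=cv2.INTER_CUBIC)
b=cv2.resize(cv2.imread('pics/s2.png')[240:345,280:400],(480,420),interpolation=cv2.INTER_CUBIC)
o=np.zeros((420+0,800,3),np.uint8)
o=np.zeros((600,800,3),np.uint8);o[:400,:550]=a;
b=cv2.resize(b,(250,219));o[381:600,550:]=b
cv2.imwrite('pics/m2.png',o)
E
```

```text
t 10.2 pos [ 362.4 -451.4  245.6] yaw_y 19.56 w 46.6 ff 0.0 F [-0.5 -1.   0.4] units [1.82 4.03 4.42] q [-1.09  0.3   1.45 -0.    1.39 -1.43]
```

View pics/m2.png

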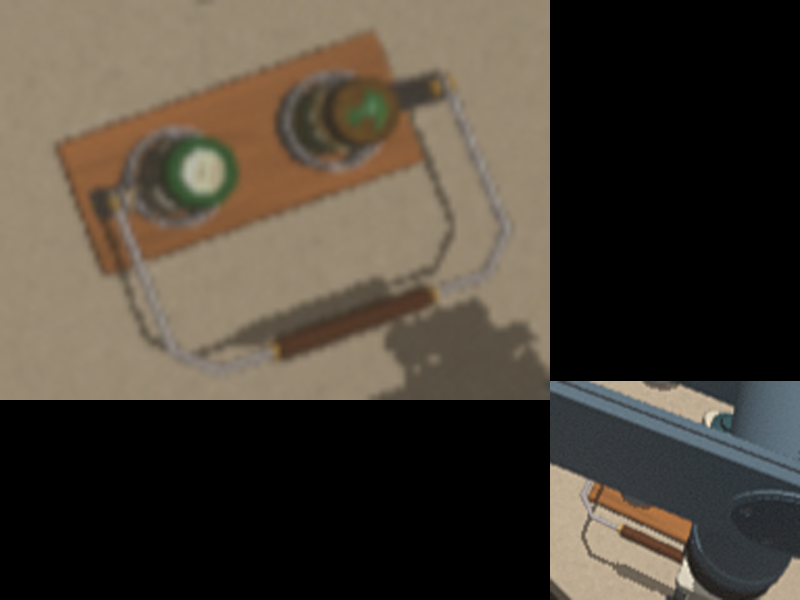

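Both jars stand in the cups, with caps at (200,174) and (364,111). The caddy hasn't moved, and the grip runs from (277,349) to (435,295).

```bash
python3 - <<'E'
from h import *
f=load('t2');A=lambda x,y,z:px2w(f,310+(x+.5)/5-.5,170+(y+.5)/5-.5,z)
g=A(202,173,117);b=A(364,111,117);print(g,b,np.linalg.norm(g-b),A(356,322.5,113))
E
```

```text
[ 550.31668234 -265.33077599  117.        ] [ 589.00128813 -367.77425504  117.        ] 109.5041785721745 [ 457.10664563 -360.71958052  113.        ]
```

Call:
carry_out --targets '[{"dx":0.3,"dy":0.67,"dz":0,"spin":0,"gripper":0},{"dx":0.3,"dy":0.67,"dz":0,"spin":0,"gripper":0},{"dx":0.3,"dy":0.67,"dz":0,"spin":0,"gripper":0},{"dx":0.3,"dy":0.67,"dz":0,"spin":0,"gripper":0},{"dx":0.3,"dy":0.67,"dz":0,"spin":0,"gripper":0},{"dx":0.3,"dy":0.67,"dz":0,"spin":0,"gripper":0},{"dx":0,"dy":0,"dz":0,"spin":0,"gripper":0},{"dx":0,"dy":0,"dz":0,"spin":0,"gripper":0}]'

```text
clock: 10.97
ee_pos: [460.4, -358.8, 245.4]
tcp_rot: [1.808, 2.569, -0.0]
contact_force: [0.4, -0.4, 0.5]
width: 46.7
finger_force: 0.0
```

Call:
carry_out --targets '[{"dx":0,"dy":0,"dz":0.7,"spin":0,"gripper":0},{"dx":0,"dy":0,"dz":0.7,"spin":0,"gripper":0},{"dx":0,"dy":0,"dz":0.7,"spin":0,"gripper":0},{"dx":0,"dy":0,"dz":0.6,"spin":0,"gripper":0},{"dx":0,"dy":0,"dz":0,"spin":0,"gripper":0},{"dx":0,"dy":0,"dz":0,"spin":0,"gripper":0}]'

```text
clock: 11.47
ee_pos: [458.5, -360.2, 163.6]
tcp_rot: [-1.812, -2.564, -0.0]
contact_force: [0.2, 0.4, 0.4]
width: 46.4
finger_force: 0.0
```

```bash
python3 -c "
from h import *
to([457.5,-360.0,111])"
```

```text
t 11.4667 pos [ 458.5 -360.2  163.6] yaw_y 19.5 w 46.4 ff 0.0 F [0.2 0.4 0.4] units [ 0.01 -0.03  1.75] q [-0.86  0.37  1.55 -0.    1.21 -1.2 ]
```

Call:
carry_out --targets '[{"dx":0,"dy":-0.03,"dz":0.5,"spin":0,"gripper":0},{"dx":0,"dy":0,"dz":0.5,"spin":0,"gripper":0},{"dx":0,"dy":0,"dz":0.5,"spin":0,"gripper":0},{"dx":0,"dy":0,"dz":0.25,"spin":0,"gripper":0},{"dx":0,"dy":0,"dz":0,"spin":0,"gripper":0},{"dx":0,"dy":0,"dz":0,"spin":0,"gripper":0}]'

```text
clock: 11.97
ee_pos: [458.7, -360.9, 112.7]
tcp_rot: [1.812, 2.565, -0.001]
contact_force: [0.2, -0.4, 0.0]
width: 46.5
finger_force: 0.0
```

Call:
carry_out --targets '[{"dx":0,"dy":0,"dz":0,"spin":0,"gripper":-1},{"dx":0,"dy":0,"dz":0,"spin":0,"gripper":-1},{"dx":0,"dy":0,"dz":0,"spin":0,"gripper":-1},{"dx":0,"dy":0,"dz":0,"spin":0,"gripper":-1},{"dx":0,"dy":0,"dz":0,"spin":0,"gripper":-1},{"dx":0,"dy":0,"dz":0,"spin":0,"gripper":-1},{"dx":0,"dy":0,"dz":0,"spin":0,"gripper":-1},{"dx":0,"dy":0,"dz":0,"spin":0,"gripper":-1}]' --newtons 35

```text
clock: 12.63
ee_pos: [458.1, -360.5, 112.1]
tcp_rot: [-1.812, -2.566, 0.001]
contact_force: [-3.7, -2.0, 3.1]
width: 15.0
finger_force: 35.0
```

```bash
python3 - <<'E'
from h import *
to([457.5,-360.0,111])
t=np.linspace(1.5,0,13)
x=-120*np.sin(t);z=105+120*np.cos(t)
print(np.c_[np.diff(x),-np.diff(z)].round(1)/30)
E
```

```text
t 12.6333 pos [ 458.1 -360.5  112.1] yaw_y 19.56 w 15.0 ff 35.0 F [-3.7 -2.   3.1] units [ 0.02 -0.01  0.04] q [-0.86  0.42  1.62 -0.    1.1  -1.2 ]
[[ 0.06666667 -0.49666667]
 [ 0.12666667 -0.48333333]
 [ 0.18666667 -0.46333333]
 [ 0.24333333 -0.43666667]
 [ 0.29666667 -0.40333333]
 [ 0.34333333 -0.36333333]
 [ 0.38666667 -0.31666667]
 [ 0.42333333 -0.26666667]
 [ 0.45333333 -0.21333333]
 [ 0.47666667 -0.15333333]
 [ 0.49       -0.09333333]
 [ 0.5        -0.03      ]]
```

Call:
carry_out --targets '[{"dx":0,"dy":0.07,"dz":-0.5,"spin":0,"gripper":-1},{"dx":0,"dy":0.13,"dz":-0.48,"spin":0,"gripper":-1},{"dx":0,"dy":0.19,"dz":-0.46,"spin":0,"gripper":-1},{"dx":0,"dy":0.24,"dz":-0.44,"spin":0,"gripper":-1},{"dx":0,"dy":0.3,"dz":-0.4,"spin":0,"gripper":-1},{"dx":0,"dy":0.34,"dz":-0.36,"spin":0,"gripper":-1},{"dx":0,"dy":0,"dz":0,"spin":0,"gripper":-1},{"dx":0,"dy":0,"dz":0,"spin":0,"gripper":-1}]'

```text
clock: 13.3
ee_pos: [494.4, -347.9, 191.5]
tcp_rot: [1.81, 2.566, -0.002]
contact_force: [-4.6, -2.1, 4.7]
width: 15.1
finger_force: 35.0
```

```bash
python3 -c "
from h import *
to([571,-318.5,223])
s=env.get_state()['ee_pos'];d=s[:2]-[571,-318.5];print(d@[.942,.335], s[2]+2-105)"
```

```text
t 13.3 pos [ 494.4 -347.9  191.5] yaw_y 19.61 w 15.1 ff 35.0 F [-4.6 -2.1  4.7] units [ 0.06  2.73 -1.05] q [-0.8   0.39  1.46 -0.    1.29 -1.14]
-81.9711115051431 88.49879282731538
```

Call:
carry_out --targets '[{"dx":0.01,"dy":0.38,"dz":-0.32,"spin":0,"gripper":-1},{"dx":0.01,"dy":0.42,"dz":-0.27,"spin":0,"gripper":-1},{"dx":0.01,"dy":0.45,"dz":-0.21,"spin":0,"gripper":-1},{"dx":0.01,"dy":0.47,"dz":-0.15,"spin":0,"gripper":-1},{"dx":0,"dy":0.49,"dz":-0.09,"spin":0,"gripper":-1},{"dx":0,"dy":0.5,"dz":-0.03,"spin":0,"gripper":-1},{"dx":0,"dy":0,"dz":0,"spin":0,"gripper":-1},{"dx":0,"dy":0,"dz":0,"spin":0,"gripper":-1}]'

```text
clock: 13.97
ee_pos: [572.2, -319.7, 223.6]
tcp_rot: [1.809, 2.564, 0.001]
contact_force: [-0.2, -1.3, 8.6]
width: 15.1
finger_force: 35.0
```

```bash
python3 - <<'E'
from h import *
to([571,-318.5,223])
snap('scene','s3');snap('top','t3')
o=np.zeros((400,800,3),np.uint8)
o[:,:400]=cv2.resize(cv2.imread('pics/t3.png')[160:260,310:410],(400,400),interpolation=cv2.INTER_CUBIC)
o[:,400:]=cv2.resize(cv2.imread('pics/s3.png')[215:345,270:400],(400,400),interpolation=cv2.INTER_CUBIC)
cv2.imwrite('pics/m3.png',o)
E
```

```text
t 13.9667 pos [ 572.2 -319.7  223.6] yaw_y 19.59 w 15.1 ff 35.0 F [-0.2 -1.3  8.6] units [ 0.05 -0.02  0.02] q [-0.68  0.45  1.28  0.    1.4  -1.02]
```

View pics/m3.png

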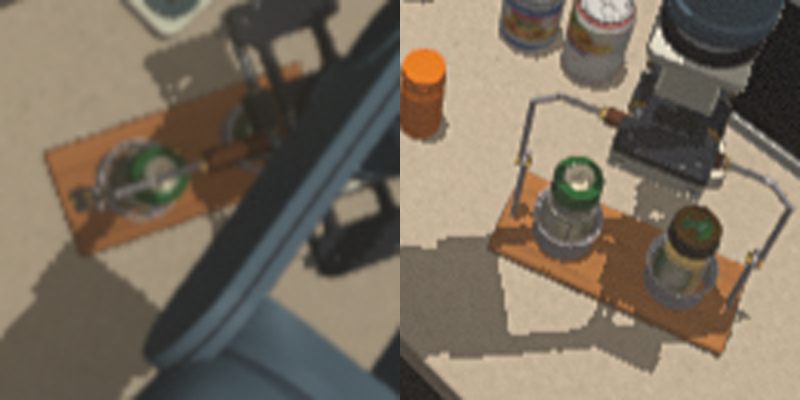

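The handle is upright with both jars seated, the caps at about (575,180) and (695,228) in the right half. Next I lift gently.

Call:
carry_out --targets '[{"dx":0,"dy":0,"dz":-0.08,"spin":0,"gripper":-1},{"dx":0,"dy":0,"dz":-0.12,"spin":0,"gripper":-1},{"dx":0,"dy":0,"dz":-0.2,"spin":0,"gripper":-1},{"dx":0,"dy":0,"dz":-0.25,"spin":0,"gripper":-1},{"dx":0,"dy":0,"dz":-0.25,"spin":0,"gripper":-1},{"dx":0,"dy":0,"dz":-0.25,"spin":0,"gripper":-1},{"dx":0,"dy":0,"dz":-0.25,"spin":0,"gripper":-1},{"dx":0,"dy":0,"dz":-0.25,"spin":0,"gripper":-1}]'

```text
clock: 14.73
ee_pos: [570.7, -319.2, 273.6]
tcp_rot: [1.812, 2.566, -0.0]
contact_force: [-0.2, -0.1, -6.3]
width: 15.2
finger_force: 35.0
```

Call:
carry_out --targets '[{"dx":0,"dy":0,"dz":-0.3,"spin":0,"gripper":-1},{"dx":0,"dy":0,"dz":-0.3,"spin":0,"gripper":-1},{"dx":0,"dy":0,"dz":-0.3,"spin":0,"gripper":-1},{"dx":0,"dy":0,"dz":-0.3,"spin":0,"gripper":-1},{"dx":0,"dy":0,"dz":-0.3,"spin":0,"gripper":-1},{"dx":0,"dy":0,"dz":-0.2,"spin":0,"gripper":-1},{"dx":0,"dy":0,"dz":-0.1,"spin":0,"gripper":-1},{"dx":0,"dy":0,"dz":0,"spin":0,"gripper":-1}]'

```text
clock: 15.4
ee_pos: [570.8, -319.3, 327.6]
tcp_rot: [1.811, 2.565, -0.0]
contact_force: [0.5, -1.0, -6.1]
width: 15.1
finger_force: 35.0
```

Call:
carry_out --targets '[{"dx":0,"dy":0,"dz":0,"spin":0,"gripper":-1},{"dx":0,"dy":0,"dz":0,"spin":0,"gripper":-1},{"dx":0,"dy":0,"dz":0,"spin":0,"gripper":-1},{"dx":0,"dy":0,"dz":0,"spin":0,"gripper":-1},{"dx":0,"dy":0,"dz":0,"spin":0,"gripper":-1},{"dx":0,"dy":0,"dz":0,"spin":0,"gripper":-1},{"dx":0,"dy":0,"dz":0,"spin":0,"gripper":-1},{"dx":0,"dy":0,"dz":0,"spin":0,"gripper":-1}]'

```text
clock: 16.07
ee_pos: [570.5, -319.2, 326.5]
tcp_rot: [-1.812, -2.566, 0.0]
contact_force: [-0.1, -0.4, -5.1]
width: 15.0
finger_force: 35.0
```

```bash
python3 - <<'E'
from h import *
to([571,-318.5,323])
snap('scene','s4')
cv2.imwrite('pics/m4.png',cv2.resize(cv2.imread('pics/s4.png')[175:345,240:410],(600,600),interpolation=cv2.INTER_CUBIC))
E
```

```text
t 16.0667 pos [ 570.5 -319.2  326.5] yaw_y 19.55 w 15.0 ff 35.0 F [-0.1 -0.4 -5.1] units [0.02 0.02 0.12] q [-0.68  0.42  1.1  -0.    1.63 -1.02]
```

View pics/m4.png

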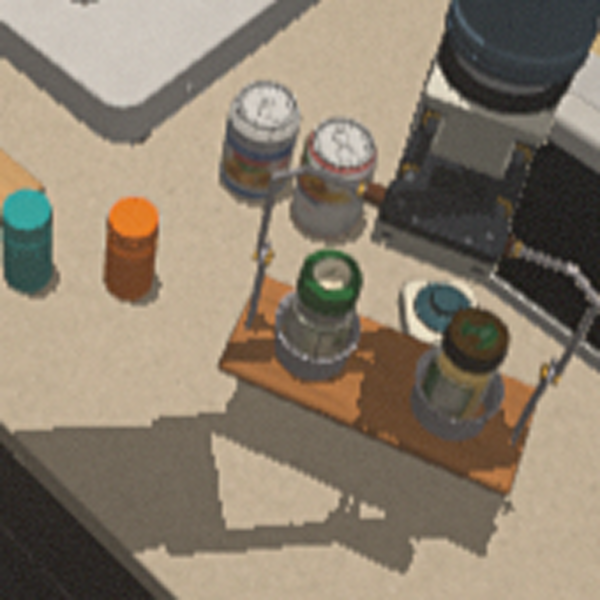

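The caddy hangs level with both jars in it, its shadow clear of the underside. I'll let any swing die down, then hand in.

Call:
carry_out --targets '[{"dx":0,"dy":0,"dz":0,"spin":0,"gripper":-1},{"dx":0,"dy":0,"dz":0,"spin":0,"gripper":-1},{"dx":0,"dy":0,"dz":0,"spin":0,"gripper":-1},{"dx":0,"dy":0,"dz":0,"spin":0,"gripper":-1},{"dx":0,"dy":0,"dz":0,"spin":0,"gripper":-1},{"dx":0,"dy":0,"dz":0,"spin":0,"gripper":-1},{"dx":0,"dy":0,"dz":0,"spin":0,"gripper":-1},{"dx":0,"dy":0,"dz":0,"spin":0,"gripper":-1}]'

```text
clock: 16.78
ee_pos: [570.6, -319.2, 326.6]
tcp_rot: [1.812, 2.566, -0.0]
contact_force: [-0.4, 1.3, -6.1]
width: 15.1
finger_force: 35.0
```

Call:
carry_out --targets '[{"dx":0,"dy":0,"dz":0,"spin":0,"gripper":-1},{"dx":0,"dy":0,"dz":0,"spin":0,"gripper":-1},{"dx":0,"dy":0,"dz":0,"spin":0,"gripper":-1},{"dx":0,"dy":0,"dz":0,"spin":0,"gripper":-1},{"dx":0,"dy":0,"dz":0,"spin":0,"gripper":-1},{"dx":0,"dy":0,"dz":0,"spin":0,"gripper":-1},{"dx":0,"dy":0,"dz":0,"spin":0,"gripper":-1},{"dx":0,"dy":0,"dz":0,"spin":0,"gripper":-1}]'

```text
clock: 17.45
ee_pos: [570.6, -319.1, 326.5]
tcp_rot: [1.812, 2.566, -0.0]
contact_force: [0.4, -0.5, -6.0]
width: 15.0
finger_force: 35.0
```

```bash
python3 - <<'E'
from h import *
fs=[env.grab_frame('scene')['frame'].astype(int)[235:345,290:410] for _ in range(6)]
print([np.abs(f-fs[0]).mean().round(2) for f in fs],[np.percentile(np.abs(f-fs[0]),99) for f in fs])
print(env.finish_job())
E
```

```text
[np.float64(0.0), np.float64(1.89), np.float64(1.89), np.float64(1.92), np.float64(1.94), np.float64(1.94)] [np.float64(0.0), np.float64(7.0), np.float64(7.0), np.float64(7.0), np.float64(8.0), np.float64(7.010000000002037)]
the job is handed in; nothing more can be done
None
```

I put a brown-capped jar in the empty cup beside the green one, lifted the caddy by its handle to about 10 cm above the worktop, and handed the job in with it hanging level and steady; no verdict came back.

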